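# Clamp the offcut in the jig

### The job

Push the wooden offcut along its channel in the clamping jig until its end sits against the dark wooden stop, then push the red handle of the toggle clamp over past its centre so that it snaps shut and the rubber pad holds the offcut down. Only push with the fingers: do not lift or tip the offcut, and leave the things lying around where they are.

Things in the scene. Friction and masses are not known exactly. Their poses are not given: they have to be found in the camera images.
- fixture: The clamping jig, fixed on the bench: plywood board 237 x 175 x 18 mm. Origin on the bench top under the board; x runs along the channel toward the stop, y left, z up. The board spans x -115 to +122, y -95 to +80 mm. Channel centre line: y = -55 mm, between two aluminium guides 12 mm high (above the board), 44 mm apart, x -90 to +100 mm.
- stop_face (a point): Point where the channel's centre line meets the face of the dark wooden stop, on the board's top: x +100, y -55, z +18 mm of the fixture, axes parallel to the fixture's. The stop is 72 mm wide and 32 mm high above the board. Pushed home, the offcut's far end touches this face.
- workpiece: The wooden offcut to be clamped, 38 x 120 x 38 mm, loose, about 0.12 kg. It lies on the board in the channel, 120 mm length along it, 3 mm play each side; its top is 56 mm above the bench. Origin: centre of its underside; own y axis along its length. It starts 25 to 60 mm short of the stop; home, its origin is at x = +40 mm of the fixture.
- handle_pivot (a point): Pivot of the clamp's handle, axis along the fixture's x: at x +70, y +37, z +70 mm of the fixture, axes parallel to the fixture's. The toggle clamp stands left of the channel in the plane x = +70 mm; its steel cheeks reach from y +5 to +51 mm and up to z = 86 mm.
- clamp_handle (a joint): Handle angle, rad. 0 = open, leaning 0.75 rad from upright to the left (fixture +y); 0.95 = clamped, leaning 0.20 rad to the right. It grows as the handle is pushed toward the channel (fixture -y). An over-centre spring drives it away from 0.475 to either end, about 0.4 N m at the ends (4 to 7 N on the grip), so past the middle it snaps over by itself.
- handle_tip (a point): A point on the axis of the red plastic grip, 8 mm below its end and 112 mm from the pivot; open, it is at x +70, y +113, z +152 mm of the fixture. The grip is a round bar about 19 mm in diameter, 76 mm long. Axes turn with the handle (the fixture's when open).
- clamp_bar: Steel bar, 12 x 12 x 80 mm, moved by the handle; origin on its pivot. Open, it rises 1.1 rad above level, its end about 155 mm above the bench; clamped, it is level, toward fixture -y. At its end a spindle carries a sprung rubber pad, 16 mm wide, that comes down at x +70, y -55 mm of the fixture and presses the offcut's top with about 3 N.
- tape_roll: Bystander: a roll of black electrical tape, 60 mm in diameter, 18 mm high, lying loose on the board's front left; the origin is the centre of its underside.
- coffee_mug: Bystander: pink coffee mug, 86 x 116 x 94 mm, loose on the bench to the right; origin under its centre.
- tape_measure: Bystander: yellow tape measure, 36 x 98 x 64 mm, loose on the bench to the right; origin under its centre.
- screw_tin: Bystander: open tin of screws, 74 mm in diameter, 52 mm high, loose on the bench to the right; origin under its centre.
Mind the look-alikes: they are no part of the job. Leave any orange look-alike of the workpiece alone.

How it is judged:
By the outcome, as a careful person would: the job done as asked, in the order asked, and still so for the second after the job is handed in, with the robot touching nothing.
It also fails if it takes over 51 s, if anything falls off the work surface, if the arm or the gripper's body presses on something with over 40 N, if the wrist force passes 120 N, or if a joint passes its speed limit or range.

### The arm

A 6-joint arm with a two-finger parallel gripper is mounted at the origin on a cart in front of the work surface, level with it; the furniture and walls round the work are solid. World frame = base frame: x ahead of the robot, y to its left, z up, the work surface at z = 0. Lengths are in m, angles in rad, forces in N, time in s.
With the tool pointing down it reaches from about 0.275 to 0.75 m from the base axis. Payload 10.2 kg.
Tool frame: the origin (TCP) lies between the finger pads; the fingertips stand 14 mm ahead of it and the grasp point (between the pads) lies 5 mm behind it; z points along the fingers, y is the line along which they close (so a half turn about z gives the same grasp; the last joint's range is limited). The gripper opens to 88 mm and grips with 3 to 60 N. Pads are 18 mm wide; open, the fingers measure 123 mm over their backs; the gripper's body (75 mm by 187 mm) begins 45 mm behind the grasp point.
Start: joints at [0.951, 0.313, 1.498, -0, 1.331, -0.223], TCP at [0.203, 0.484, 0.253] pointing down, gripper open.
Joint ranges: [-2.94, 2.94], [-0.97, 2.17], [0.19, 2.56], [-1.23, 4.37], [0.02, 3.11], [-2.88, 2.88]. Speed limits (rad/s): [2.39, 2.39, 3.01, 3.14, 3.14, 3.14].

### API

Orientations are given as a unit quaternion [x, y, z, w].
In Python, from station import env gives the robot as it stands.
- The arm moves only by the shell command python3 -m creep 'ROWS'. ROWS is JSON, a list of rows, each a list of 7 numbers: the gripper command: -1 is fully open, 1 is shut, values between are in proportion, then the shift along the tool's x, y, z in m, then the turn, a rotation vector about the tool's x, y, z in rad. A call has 1 to 8 rows; each row is the pose to reach, as a shift and turn from the pose commanded when the call began, along the tool's axes at that moment; what a row does not reach only later rows make up. A row lasts 1/8 s, in which the tool goes at most 62.5 mm and 10.7 degrees, less where a joint would pass 70% of its speed; a pose out of reach is approached as far as the arm can. A call with a gripper value outside its range is refused whole. The fingers move at their own pace and stop on an object; the grip force is fixed at half the most. Time passes only in rows, so rows that repeat a pose let the fingers close. It gives the time, the measured TCP pose, the force, the opening and the grip force at its end, in the units of the state.
- env.get_state(): the state, without advancing time (a new reading comes with each control period).
- env.grab_frame(name): name is "side" or "top"; returns a dict with "img" (480x640x3 uint8, red, green, blue), "K" (3x3 intrinsics, pixels), "pose" (4x4, takes a point from camera to world coordinates). Camera axes: x right, y down, z forward; pixel columns grow to the right and rows downward; lengths in m; the calibration is good to about 2 mm. A picture is of the moment at which its call begins. There is no depth.
- env.sign_off(): hands the job in; it is judged then, once.
Trained networks look in a picture, given as the dict that the camera call returned (one of the last four; its "shot" number tells which), for a name from the list of things; names that differ only in an ending like _2 or _b are one class to them, and where a whole thing is asked for, a point or a joint stands for the part that bears it (a point fixed in the world has none). Each returns a list of dicts, best first, with "p" (0 to 1); they miss things now and then, are a little off and sometimes report something else, mostly with a low value. They report only what shows in the picture. A call takes as long as a camera call. They do not tell look-alikes from the thing itself.
- env.regions_of(picture, query): "pixels" (480x640 bool, what is visible of it).
- env.mark_of(picture, query): "point" ([x, y, z] in m, in the coordinates of the camera as it stood for that picture, good to about 4 mm: a listed point, or the origin of a listed thing).
The state is a dict: "t": time; "joint_pos": joint angles; "dq": joint speeds; "tau": joint torques, N m; "tool_pos": TCP position; "eef_rot": TCP orientation; "ft_force": force on the tool from outside, world axes, zero at the start; "wrist_torque": the same for the moment, N m; "grip_width": opening from 0.0 (shut) to 1.0 (fully open); "grip_force": force on a finger pad.
Only numpy, scipy, OpenCV 4.12 (cv2) and the standard library are available. Lean on these libraries where they do the work, as an engineer would, in place of code of your own. Each camera call takes 0.05 s, during which the arm holds its last target. There are 200 camera calls.

## Working session

There is one attempt and no reset: what is moved stays moved. The work goes in short steps, Python scripts to look and compute and a shell command to move; the robot and the scene stay as the last step left them, time stands still between calls to the robot, and variables do not carry over. Pictures are saved under pics/ and viewed, at most 10 in all, crops included, and the job is handed in when it is done.

```bash
mkdir -p pics; cat > h.py <<'E'
import numpy as np, cv2
from station import env
def w(f,p): T=np.array(f["pose"]); return T[:3,:3]@np.array(p)+T[:3,3]
def px(f,p):
    T=np.array(f["pose"]); c=T[:3,:3].T@(np.array(p)-T[:3,3]); q=np.array(f["K"])@c; return (q[:2]/q[2]).round(0)
E
python3 - <<'E'
from h import *
np.set_printoptions(precision=4,suppress=True)
s=env.get_state();print(s["t"],s["tool_pos"],s["eef_rot"],s["ft_force"])
for n in("top","side"):
    f=env.grab_frame(n);cv2.imwrite(f"pics/{n}0.png",f["img"][:,:,::-1])
    for q in("fixture","stop_face","workpiece","handle_pivot","handle_tip","clamp_bar","tape_roll"):
        for d in env.mark_of(f,q)[:3]:
            p=w(f,d["point"]);print(n,q,round(d["p"],2),p,px(f,p))
E
```

```text
0.0 [0.2028 0.484  0.2522] [ 0.1971  0.9804 -0.0006 -0.0003] [-0.9098 -0.2529  1.087 ]
top fixture 0.86 [ 0.5078 -0.2087  0.0002] [286. 252.]
top fixture 0.31 [ 0.5724 -0.5349  0.0023] [428. 223.]
top stop_face 0.96 [ 0.5861 -0.2883  0.0187] [321. 216.]
top workpiece 0.95 [ 0.4714 -0.2506  0.018 ] [304. 267.]
top workpiece 0.64 [ 0.6355  0.0128 -0.0016] [191. 199.]
top handle_pivot 0.82 [ 0.5867 -0.1891  0.0726] [275. 210.]
top handle_tip 0.92 [ 0.609  -0.1216  0.1534] [237. 189.]
top handle_tip 0.39 [ 0.4492 -0.145   0.0193] [256. 277.]
top clamp_bar 0.52 [ 0.5759 -0.2149  0.0803] [287. 214.]
top tape_roll 0.84 [ 0.4507 -0.1408  0.0208] [254. 277.]
side fixture 0.76 [ 0.5022 -0.2054  0.0033] [312. 270.]
side stop_face 0.85 [ 0.5763 -0.2888  0.0189] [356. 289.]
side workpiece 0.92 [ 0.473  -0.2552  0.0186] [301. 282.]
side workpiece 0.64 [ 0.6282  0.0188 -0.0024] [349. 205.]
side handle_pivot 0.67 [ 0.5794 -0.1942  0.0702] [349. 238.]
side handle_pivot 0.27 [ 0.5709 -0.2158  0.0778] [348. 242.]
side handle_pivot 0.17 [ 0.5025 -0.2036  0.0062] [312. 268.]
side handle_tip 0.69 [ 0.6038 -0.1184  0.1504] [356. 183.]
side clamp_bar 0.76 [ 0.573  -0.2147  0.0799] [348. 241.]
side tape_roll 0.95 [ 0.4465 -0.1461  0.0173] [281. 249.]
```

```bash
python3 - <<'E'
import cv2,numpy as np
a=cv2.imread("pics/top0.png")[130:330,130:450];b=cv2.imread("pics/side0.png")[130:330,200:520]
cv2.imwrite("pics/c0.png",cv2.resize(np.vstack([a,b]),None,fx=1.48,fy=1.48,interpolation=cv2.INTER_CUBIC))
E
python3 - <<'E'
from h import *
from scipy.spatial.transform import Rotation as R
# fit yaw
F=np.array([[0,0],[.1,-.055],[.07,.037],[.07,.113]])
W=np.array([[.505,-.207],[.581,-.2885],[.583,-.1915],[.6065,-.120]])
f=F-F.mean(0);g=W-W.mean(0)
yaw=np.arctan2((f[:,0]*g[:,1]-f[:,1]*g[:,0]).sum(),(f*g).sum());c,s=np.cos(yaw),np.sin(yaw)
M=np.array([[c,-s],[s,c]]);o=W.mean(0)-M@F.mean(0)
print(yaw,o,W-(F@M.T+o)); print("wp in fix",M.T@(np.array([.472,-.253])-o),"tape",M.T@(np.array([.4485,-.143])-o))
st=env.get_state();r=R.from_quat(st["eef_rot"]).as_matrix();print(r)
E
```

```text
-0.3186866913190194 [ 0.50445479 -0.20550495] [[ 0.00054521 -0.00149505]
 [-0.00118699  0.00056754]
 [ 0.00047704  0.00080036]
 [ 0.00016474  0.00012714]]
wp in fix [-0.01593949 -0.05527229] tape [-0.07272137  0.04182595]
[[-9.22294547e-01  3.86487733e-01  2.53735825e-05]
 [ 3.86487733e-01  9.22294548e-01 -5.65483764e-06]
 [-2.55874422e-05  4.59115246e-06 -1.00000000e+00]]
```

View pics/c0.png

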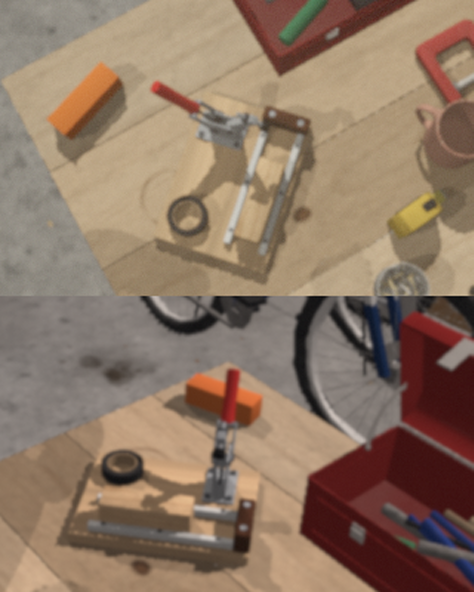

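The pictures show the plain offcut in the channel at top px (304,267). The other candidate is the orange block on the bench at (191,199), which is the look-alike to leave alone. The red handle ends at (237,189), and its bar is open. The fixture yaw is −0.319 rad and the offcut is about 56 mm short of the stop.

First move: close the gripper, align it with the channel and travel high.

```bash
python3 -m creep '[[1,-0.035,-0.0455,0,0,0,-0.02],[1,-0.07,-0.091,0,0,0,-0.04],[1,-0.105,-0.1365,0,0,0,-0.06],[1,-0.14,-0.182,0,0,0,-0.078],[1,-0.175,-0.2275,0,0,0,-0.078],[1,-0.21,-0.273,0,0,0,-0.078],[1,-0.245,-0.3185,0,0,0,-0.078],[1,-0.28,-0.364,0,0,0,-0.078]]'
cat >> h.py <<'E'
yaw=-0.3187;o=np.array([.50445,-.2055,0]);c,s=np.cos(yaw),np.sin(yaw)
M=np.array([[c,-s,0],[s,c,0],[0,0,1.]])
def tcp():
    st=env.get_state();from scipy.spatial.transform import Rotation as R
    r=M.T@R.from_quat(st["eef_rot"]).as_matrix()
    return M.T@(np.array(st["tool_pos"])-o),r,st
E
python3 - <<'E'
from h import *
np.set_printoptions(precision=4,suppress=True)
p,r,st=tcp();print(p,r,r.T@(np.array([-.11,-.055,.25])-p),st["joint_pos"])
E
```

```text
t: 1.8
tool_pos: [0.3206, 0.0385, 0.2531]
eef_rot: [0.159, 0.987, 0.0, 0.001]
ft_force: [1.7, 0.3, 0.8]
grip_width: 0.118
grip_force: 0.0
[-0.2511  0.1741  0.2531] [[-1.      0.0001  0.0014]
 [ 0.0001  1.      0.0002]
 [-0.0014  0.0002 -1.    ]] [-0.1411 -0.2291  0.0032] [-0.2492 -0.1608  2.0123  0.0001  1.2887 -1.5012]
```

```bash
python3 -m creep '[[1,-0.028,-0.046,0,0,0,0],[1,-0.056,-0.092,0,0,0,0],[1,-0.085,-0.138,0,0,0,0],[1,-0.113,-0.184,0,0,0,0],[1,-0.141,-0.229,0,0,0,0],[1,-0.141,-0.229,0.05,0,0,0],[1,-0.141,-0.229,0.1,0,0,0],[1,-0.141,-0.229,0.12,0,0,0]]'
python3 - <<'E'
from h import *
np.set_printoptions(precision=4,suppress=True)
p,r,st=tcp();print(p,r.T@(np.array([-.11,-.055,.05])-p))
ims=[]
for n in("top","side"):
    f=env.grab_frame(n)
    for q in("workpiece","stop_face","fixture"):
        for d in env.mark_of(f,q)[:1]: print(n,q,d["p"],M.T@(w(f,d["point"])-o))
    u,v=px(f,M@np.array([-.02,-.03,.05])+o).astype(int)
    ims.append(cv2.resize(f["img"][v-75:v+75,u-100:u+100,::-1],(480,360)))
cv2.imwrite("pics/c1.png",cv2.resize(np.vstack(ims),None,fx=.82,fy=.82))
E
```

```text
t: 2.8
tool_pos: [0.3818, -0.2207, 0.1304]
eef_rot: [0.159, 0.987, 0.001, -0.001]
ft_force: [-0.5, -0.2, 0.8]
grip_width: -0.001
grip_force: 0.0
[-0.1118 -0.0529  0.1304] [-0.002  -0.0023  0.0804]
top workpiece 0.9 [-0.0192 -0.0559  0.0206]
top stop_face 0.7 [ 0.102  -0.0534  0.0207]
top fixture 0.85 [ 0.0023 -0.0016  0.0012]
side workpiece 0.94 [-0.0168 -0.0571  0.0212]
side stop_face 0.98 [ 0.0963 -0.0568  0.0196]
side fixture 0.88 [-0.0003  0.0007  0.0058]
```

View pics/c1.png

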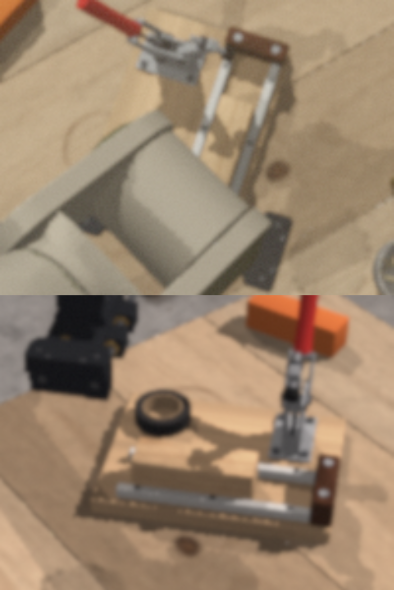

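The top view (upper half) shows the arm over the channel entry, with the guides and stop clear. The side view (lower half) shows the offcut at (195,465) and the gripper up and to the left at (70,350), clear of the offcut. Next: descend behind the offcut.

```bash
python3 -m creep '[[1,-0.001,-0.002,0.03,0,0,0],[1,-0.001,-0.002,0.06,0,0,0],[1,-0.001,-0.002,0.08,0,0,0],[1,-0.001,-0.002,0.08,0,0,0]]'
python3 - <<'E'
from h import *
np.set_printoptions(precision=4,suppress=True)
p,r,st=tcp();print(p,r)
f=env.grab_frame("side");print(px(f,M@p+o))
u,v=px(f,M@np.array([-.02,-.03,.05])+o).astype(int);print(u,v)
cv2.imwrite("pics/c2.png",cv2.resize(f["img"][v-75:v+75,u-100:u+100,::-1],(480,360)))
E
```

```text
t: 3.7
tool_pos: [0.3827, -0.2234, 0.0524]
eef_rot: [0.159, 0.987, 0.0, -0.001]
ft_force: [-0.1, -0.9, 1.0]
grip_width: 0.005
grip_force: 0.0
[-0.11   -0.0551  0.0524] [[-1.      0.0001 -0.0014]
 [ 0.0001  1.      0.0007]
 [ 0.0014  0.0007 -1.    ]]
[252. 263.]
300 261
```

View pics/c2.png

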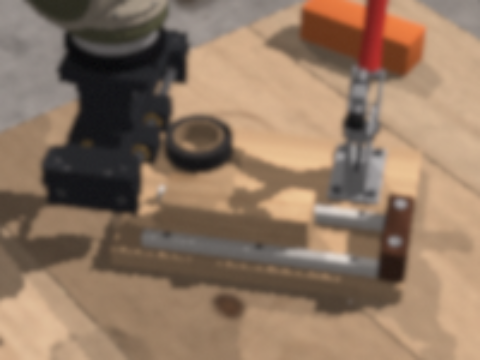

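The gripper stands behind the offcut at (95,180), clear of the tape roll at (200,145). Now pushing along the channel.

```bash
python3 -m creep '[[1,-0.01,0,0.002,0,0,0],[1,-0.02,0,0.002,0,0,0],[1,-0.03,0,0.002,0,0,0],[1,-0.04,0,0.002,0,0,0],[1,-0.05,0,0.002,0,0,0],[1,-0.06,0,0.002,0,0,0],[1,-0.068,0,0.002,0,0,0],[1,-0.072,0,0.002,0,0,0]]'
python3 - <<'E'
from h import *
np.set_printoptions(precision=4,suppress=True)
p,r,st=tcp();print(p,M.T@st["ft_force"])
for n in("top","side"):
    f=env.grab_frame(n)
    for d in env.mark_of(f,"workpiece")[:1]: print(n,d["p"],M.T@(w(f,d["point"])-o))
E
```

```text
t: 4.75
tool_pos: [0.4517, -0.2463, 0.0506]
eef_rot: [0.159, 0.987, 0.0, -0.0]
ft_force: [-0.6, 1.0, 0.7]
grip_width: 0.004
grip_force: 1.0
[-0.0373 -0.0552  0.0506] [-0.9261  0.743   0.7435]
top 0.67 [ 0.0297 -0.0533  0.0171]
side 0.75 [ 0.032  -0.0556  0.0182]
```

```bash
python3 -m creep '[[1,-0.002,0,0,0,0,0],[1,-0.004,0,0,0,0,0],[1,-0.006,0,0,0,0,0],[1,-0.007,0,0,0,0,0],[1,-0.007,0,0,0,0,0]]'; python3 -m creep '[[1,-0.001,0,0,0,0,0],[1,-0.001,0,0,0,0,0]]';python3 -c "
from h import *
p,r,st=tcp();print(p,M.T@st['ft_force'])"
```

```text
t: 5.58
tool_pos: [0.4576, -0.2482, 0.0507]
eef_rot: [0.159, 0.987, 0.0, -0.0]
ft_force: [-3.9, 0.9, 3.5]
grip_width: 0.007
grip_force: 2.1
t: 5.82
tool_pos: [0.4577, -0.2482, 0.0507]
eef_rot: [0.159, 0.987, 0.0, -0.002]
ft_force: [-9.9, 1.7, 6.4]
grip_width: 0.005
grip_force: 5.4
[-0.03100879 -0.05522263  0.05070317] [-9.93682477 -1.46405282  6.40559363]
```

The offcut has stalled against the stop: commands continue but it does not move, and the force has risen to 10 N. Next: back off, rise and verify.

```bash
python3 -m creep '[[1,0.01,0,0,0,0,0],[1,0.03,0,0,0,0,0],[1,0.03,0,-0.05,0,0,0],[1,0.03,0,-0.1,0,0,0],[1,0.03,0,-0.16,0,0,0],[1,0.03,0,-0.22,0,0,0]]'
python3 -m creep '[[1,-0.03,0.05,0,0,0,0],[1,-0.06,0.1,0,0,0,0],[1,-0.09,0.15,0,0,0,0],[1,-0.12,0.2,0,0,0,0],[1,-0.131,0.22,0,0,0,0],[1,-0.131,0.22,0,0,0,0]]'
python3 - <<'E'
from h import *
np.set_printoptions(precision=4,suppress=True)
p,r,st=tcp();print(p,r,r.T@(np.array([.07,.16,.149])-p))
ims=[]
for n in("top","side"):
    f=env.grab_frame(n)
    for q in("workpiece","handle_tip","handle_pivot","stop_face"):
        for d in env.mark_of(f,q)[:1]: print(n,q,d["p"],M.T@(w(f,d["point"])-o))
    u,v=px(f,M@np.array([.03,0,.08])+o).astype(int)
    ims.append(cv2.resize(f["img"][v-75:v+75,u-100:u+100,::-1],(400,300)))
cv2.imwrite("pics/c3.png",np.vstack(ims))
E
```

```text
t: 6.58
tool_pos: [0.4302, -0.239, 0.2728]
eef_rot: [0.159, 0.987, -0.0, 0.001]
ft_force: [0.9, -0.0, 0.5]
grip_width: 0.007
grip_force: 0.0
t: 7.32
tool_pos: [0.6242, -0.0704, 0.2701]
eef_rot: [0.158, 0.987, 0.0, 0.0]
ft_force: [-0.2, -0.8, 1.2]
grip_width: 0.004
grip_force: 0.0
[0.0714 0.1658 0.2701] [[-1.     -0.0019 -0.    ]
 [-0.0019  1.      0.0002]
 [ 0.      0.0002 -1.    ]] [ 0.0014 -0.0058  0.1211]
top workpiece 0.9 [ 0.0368 -0.0527  0.0197]
top handle_tip 0.72 [0.0755 0.1096 0.156 ]
top handle_pivot 0.9 [0.0738 0.0404 0.0695]
top stop_face 0.98 [ 0.0996 -0.0525  0.0166]
side workpiece 0.74 [ 0.0455  0.2482 -0.0005]
side handle_tip 0.9 [0.0667 0.1126 0.1498]
side handle_pivot 0.87 [0.0641 0.0372 0.0706]
side stop_face 0.92 [ 0.0969 -0.0577  0.0155]
```

View pics/c3.png

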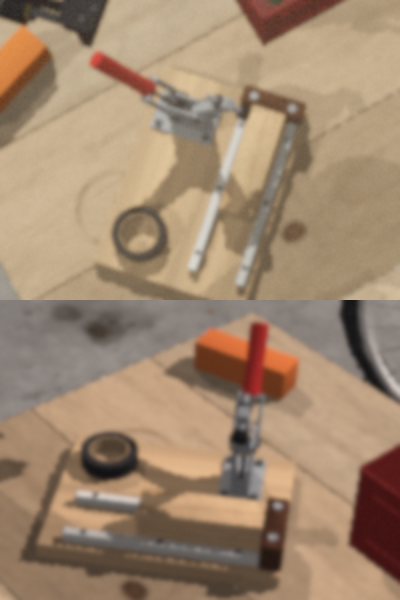

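The offcut's end meets the stop at (270,110) in the top view and (262,530) in the side view. The tape roll is unmoved and the handle is still open. Next: descend beside the handle and push it to the right.

```bash
python3 -m creep '[[1,0.001,0,0.04,0,0,0],[1,0.001,0,0.08,0,0,0],[1,0.001,0,0.11,0,0,0],[1,0.001,0,0.122,0,0,0],[1,0.001,0,0.122,0,0,0]]'
python3 -m creep '[[1,0,-0.01,0,0,0,0],[1,0,-0.02,0,0,0,0],[1,0,-0.03,0,0,0,0],[1,0,-0.038,-0.001,0,0,0],[1,0,-0.046,-0.003,0,0,0]]';python3 -c "
from h import *
p,r,st=tcp();print(p,M.T@st['ft_force'])
for n in('top','side'):
    f=env.grab_frame(n)
    for d in env.mark_of(f,'handle_tip')[:1]: print(n,d['p'],M.T@(w(f,d['point'])-o))"
```

```text
t: 8.45
tool_pos: [0.6228, -0.0712, 0.1488]
eef_rot: [0.159, 0.987, 0.0, -0.0]
ft_force: [0.1, 0.5, 0.5]
grip_width: 0.003
grip_force: 0.0
t: 9.07
tool_pos: [0.6107, -0.1123, 0.1563]
eef_rot: [0.158, 0.987, 0.002, 0.005]
ft_force: [3.5, 9.3, 9.0]
grip_width: 0.005
grip_force: 5.2
[0.07172665 0.12185615 0.15625953] [0.40109523 9.94531309 8.9653898 ]
side 0.76 [0.06720687 0.09131087 0.16449983]
```

The handle follows the fingers at about 10 N. Continuing past centre.

```bash
python3 -m creep '[[1,0,-0.008,-0.001,0,0,0],[1,0,-0.016,-0.002,0,0,0],[1,0,-0.024,-0.003,0,0,0],[1,0,-0.032,-0.003,0,0,0],[1,0,-0.04,-0.003,0,0,0],[1,0,-0.048,-0.003,0,0,0],[1,0,-0.048,-0.003,0,0,0]]';python3 - <<'E'
from h import *
p,r,st=tcp();print(p,M.T@st['ft_force'])
ims=[]
for n in('top','side'):
    f=env.grab_frame(n)
    for q in('handle_tip','workpiece'):
        for d in env.mark_of(f,q)[:1]: print(n,q,d['p'],M.T@(w(f,d['point'])-o))
E
```

```text
t: 10.15
tool_pos: [0.5931, -0.161, 0.1546]
eef_rot: [0.159, 0.987, -0.0, -0.0]
ft_force: [-0.3, 0.7, 0.1]
grip_width: 0.009
grip_force: 0.0
[0.07026806 0.0700766  0.15462291] [-0.47143563  0.55434493  0.09979841]
top handle_tip 0.46 [0.07397952 0.01231052 0.18170247]
top workpiece 0.75 [ 0.03495344 -0.05392402  0.01621002]
side handle_tip 0.62 [0.06983884 0.01444829 0.1773931 ]
side workpiece 0.9 [0.04310535 0.25056628 0.00176741]
```

It has snapped over: the tip is at y≈+14 mm, as expected when clamped, and the contact force is zero. Next: withdraw to the left, rise and check.

```bash
python3 -m creep '[[1,0,0.03,0,0,0,0],[1,0,0.07,0,0,0,0],[1,0,0.11,0,0,0,0],[1,0,0.14,-0.04,0,0,0],[1,0,0.14,-0.09,0,0,0],[1,0,0.14,-0.12,0,0,0],[1,0,0.14,-0.12,0,0,0]]'
python3 - <<'E'
from h import *
ims=[]
for n in("top","side"):
    f=env.grab_frame(n)
    for q in("workpiece","handle_tip","tape_roll"):
        for d in env.mark_of(f,q)[:1]: print(n,q,d["p"],M.T@(w(f,d["point"])-o))
    u,v=px(f,M@np.array([.03,0,.08])+o).astype(int)
    ims.append(cv2.resize(f["img"][v-75:v+75,u-100:u+100,::-1],(400,300)))
cv2.imwrite("pics/c4.png",np.vstack(ims))
E
```

```text
t: 11.32
tool_pos: [0.6378, -0.0272, 0.2769]
eef_rot: [0.159, 0.987, -0.0, 0.002]
ft_force: [-0.0, 1.2, -0.8]
grip_width: 0.008
grip_force: 0.0
top workpiece 0.95 [ 0.0353943  -0.05199123  0.01731   ]
top handle_tip 0.77 [0.0755261  0.01366343 0.18460553]
top tape_roll 0.62 [-0.07045325  0.0389018   0.01934294]
side workpiece 0.69 [ 0.04167348 -0.05684822  0.02008598]
side handle_tip 0.92 [0.06762754 0.01747621 0.17734995]
side tape_roll 0.87 [-0.07187628  0.04023399  0.01868749]
```

View pics/c4.png

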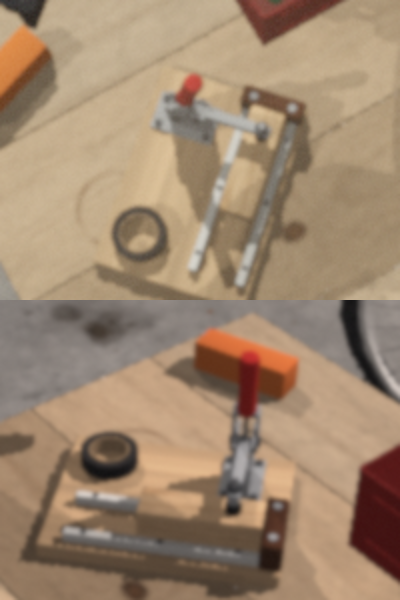

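The bar is level, with the pad on the offcut at (262,130) in the top view and (235,508) in the side view. The handle is upright and over centre, the offcut is against the stop, the bystanders are unmoved and the arm is clear.

```bash
python3 -c "
from station import env
print(env.sign_off())"
```

```text
the job is handed in; nothing more can be done
None
```

The offcut is against the stop, the toggle clamp has snapped shut with its pad on the offcut, and the job was handed in with the arm clear at about 11 s on the robot's clock; no verdict came back.

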